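# Close the specimen mould with its own top half

## Task

The two-part specimen mould stands open on the bench with its two dowels pointing up; among the three loose top halves lying about, only its own one has its two holes where the dowels stand. Pick that one up by its fin, lower it (do not drop it) over the dowels until it lies flat and fully home on the lower half, and let go. Leave the other two top halves where they are.

Things in the scene. Friction and masses are not known exactly. Their poses are not given: they have to be found in the camera images.
- mould_face (a point): Lower half, fixed: aluminium block 110 x 56 x 24 mm on a steel plate 124 x 64 x 8, shallow cavity on top. Point: centre of its upper face, 32 mm above the bench; x along its length, z up. Two steel dowels stand on the face at x = +42 and -42 mm, y = 0: 28 tall, 14 in diameter for the lowest 5, tapering to 4 at the top, so they guide a top half that is a few mm off.
- top_long_fin (a point): The mould's own top half: aluminium plate 110 x 56 x 16 mm, two 18 mm through holes at x = +42 and -42, y = 0. Fits either way round. Home, its point is 41 mm above mould_face and the dowels stick 12 out. Point: centre of its fin handle (44 mm along x, 14 thick along y, 50 tall), 41 mm above the plate's underside, 25 above its upper face. x along plate and fin, z up. About 0.3 kg.
- top_skew_fin (a point): Another mould's top half, does not fit: aluminium plate 110 x 56 x 16 mm, two 18 mm through holes set diagonally at (+42, +13) and (-42, -13). Point: centre of its fin handle (44 mm along x, 14 thick along y, 50 tall), 41 mm above the plate's underside, 25 above its upper face. x along plate and fin, z up. About 0.3 kg.
- top_short_fin (a point): Another mould's top half, does not fit: shorter aluminium plate 84 x 56 x 16 mm, two 18 mm through holes at x = +29 and -29, y = 0. Point: centre of its fin handle (44 mm along x, 14 thick along y, 50 tall), 41 mm above the plate's underside, 25 above its upper face. x along plate and fin, z up. About 0.3 kg.

How it is judged:
By the outcome, as a careful person would: the job done as asked, in the order asked, and still so for the second after the job is handed in, with the robot touching nothing.
It also fails if it takes over 35 s, if anything falls off the work surface, if the arm or the gripper's body presses on something with over 40 N, if the wrist force passes 120 N, or if a joint passes its speed limit or range.

## Robot

A 6-joint arm with a two-finger parallel gripper is mounted at the origin on a cart in front of the work surface, level with it; the furniture and walls round the work are solid. World frame = base frame: x ahead of the robot, y to its left, z up, the work surface at z = 0. Lengths are in mm, angles in degrees, forces in N, time in s.
With the tool pointing down it reaches from about 300 to 850 mm from the base axis. Payload 4.2 kg.
Tool frame: the origin (TCP) lies at the very end of the fingers, on their centre line; the grasp point (between the pads) lies 19 mm behind it; z points along the fingers, y is the line along which they close (so a half turn about z gives the same grasp; the last joint's range is limited). The gripper opens to 91 mm and grips with 3 to 60 N. Pads are 32 mm wide; open, the fingers measure 118 mm over their backs; the gripper's body (76 mm by 178 mm) begins 60 mm behind the grasp point.
Start: joints at [63.827, 18.312, 89.639, -0, 72.044, -1.146], TCP at [243.254, 521.029, 213.976] pointing down, gripper open.
Joint ranges: [-177.97, 177.97], [-48.28, 115.42], [12.27, 149.76], [-77.06, 257.06], [2.81, 150.46], [-146.56, 146.56]. Speed limits (degrees/s): [147.25, 147.25, 180, 180, 180, 180].

## Interface

Orientations are given as [roll, pitch, yaw] about the fixed x, y, z axes, in that order (R = Rz(yaw) Ry(pitch) Rx(roll)).
In Python, from workcell import env, eyes gives the robot as it stands.
- The arm moves only by the tool send_rows, never from a script. Its argument "targets" is text: rows parted by semicolons, each of 7 numbers parted by spaces: the shift along the tool's x, y, z in m, then the turn, a rotation vector about the tool's x, y, z in degrees, then the opening in per cent of the stroke, from 0 (shut) to 100 (fully open). A call has 1 to 12 rows; each row is the pose to reach, as a shift and turn from the pose commanded when the call began, along the tool's axes at that moment; what a row does not reach only later rows make up. A row lasts 1/12 s, in which the tool goes at most 41.7 mm and 7.16 degrees, less where a joint would pass 70% of its speed; a pose out of reach is approached as far as the arm can. A call with a gripper value outside its range is refused whole. The fingers move at their own pace and stop on an object; "grip_force" is the grip in N (left out, the last holds). Time passes only in rows, so rows that repeat a pose let the fingers close. It gives the time, the measured TCP pose, the force, the opening and the grip force at its end, in the units of the state.
- env.state(): the state, without advancing time (a new reading comes with each control period).
- eyes.grab_frame(name): name is "scene" or "top" or "wrist"; returns a dict with "image" (400x640x3 uint8, blue, green, red), "fovy" (degrees; the focal length in pixels is half the picture's height over the tangent of half this angle, whatever the lens; pixels are square), "cx", "cy" (the principal point, pixels), "D" ([k1, k2, p1, p2, k3] as OpenCV has them; the pictures are not rectified), "eye" and "attitude" of the camera in the world. Camera axes: x right, y up, looking along -z (the intrinsics and any distortion apply to the point x, -y, -z); pixel columns grow to the right and rows downward; lengths in mm; the calibration is good to about 2 mm. A picture is of the moment at which its call begins. There is no depth.
- env.job_done(): hands the job in; it is judged then, once.
The state is a dict: "time_s": time; "qpos": joint angles; "qvel": joint speeds; "effort": joint torques, N m; "ee_pos": TCP position; "ee_rot": TCP orientation; "force": force on the tool from outside, world axes, zero at the start; "torque": the same for the moment, N m; "gripper_width": finger opening in mm; "gripper_force": force on a finger pad.
Only numpy, scipy, OpenCV 4.12 (cv2) and the standard library are available. Lean on these libraries where they do the work, as an engineer would, in place of code of your own. Each camera call takes 0.05 s, during which the arm holds its last target. There are 200 camera calls.

## Working session

There is one attempt and no reset: what is moved stays moved. The work goes in short steps, Python scripts to look and compute and a tool call to move; the robot and the scene stay as the last step left them, time stands still between calls to the robot, and variables do not carry over. Pictures are saved under pics/ and viewed, at most 10 in all, crops included, and the job is handed in when it is done.

Besides the shell and the picture viewer there is one more tool, called after "Emit:" in YAML: its name, and indented under it one key for each argument. send_rows: Moves the arm, as the interface text tells. Its arguments: {"type":"object","properties":{"targets":{"type":"string"},"grip_force":{"type":"number"}},"required":["targets"]}

```bash
mkdir -p pics; python3 - <<'E'
from workcell import env, eyes
import cv2,json
for n in("scene","top"):
    f=eyes.grab_frame(n); cv2.imwrite(f"pics/{n}0.png",f["image"]); print({k:v for k,v in f.items() if k!="image"})
print(env.state())
E
```

```text
{'fovy': 56.246628222801625, 'cx': 321.4210032766498, 'cy': 199.73319013559225, 'D': array([-0.03376754,  0.        ,  0.        ,  0.        ,  0.        ]), 'eye': array([   5.65092566, -277.33250388,  563.88159048]), 'attitude': array([ 56.81472232,   0.67157006, -49.59158527])}
{'fovy': 56.20743519594466, 'cx': 317.99406365763656, 'cy': 201.64503194962953, 'D': array([-0.05117807,  0.        ,  0.        ,  0.        ,  0.        ]), 'eye': array([426.21152721, 226.9525022 , 906.08760289]), 'attitude': array([  6.53697901,  -0.8002281 , -90.76782811])}
{'time_s': 0.1, 'qpos': array([ 6.38276108e+01,  1.83467952e+01,  8.97007920e+01, -2.57913703e-03,
        7.20426022e+01, -1.14574076e+00]), 'qvel': array([ 0.00733193, -0.15051637, -0.15391893, -0.02800498,  0.05974504,
       -0.07013847]), 'effort': array([ 1.18746913e-03, -4.13332736e+01, -2.32509863e+01,  7.30594550e-02,
        4.23846266e-02, -6.06774347e-05]), 'ee_pos': array([243.05667175, 520.59802321, 213.20688176]), 'ee_rot': array([-1.79909780e+02,  6.48361737e-04,  1.54974149e+02]), 'force': array([-0.61347711, -0.06328548, -0.02322305]), 'torque': array([7.44625880e-05, 4.62971163e-02, 1.36352535e-02]), 'gripper_force': 0.0, 'gripper_width': 90.95180026877054}
```

View pics/scene0.png

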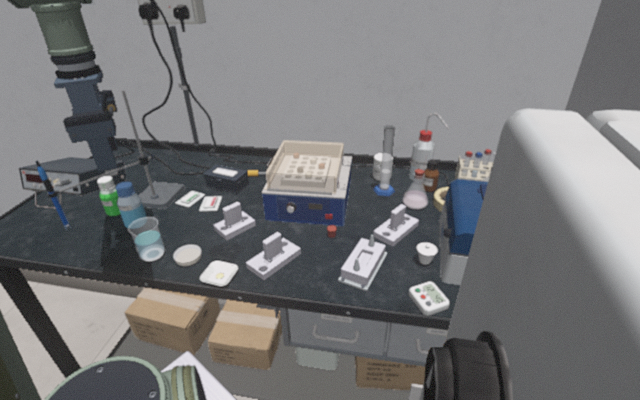

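View pics/top0.png

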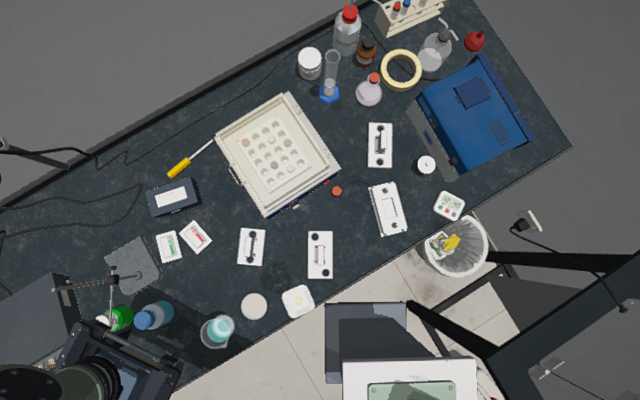

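The mould is at about (388,209). The top halves are at (379,145), (252,246), which looks short, and (320,255). I'll enlarge the last two views to see the holes.

```bash
python3 - <<'E'
import cv2,numpy as np
im=cv2.imread("pics/top0.png")
a=im[115:245,345:425]; b=im[215:295,230:350]
A=cv2.resize(a,None,fx=4.5,fy=4.5,interpolation=3)  # 360x585
B=cv2.resize(b,None,fx=3.6,fy=3.6,interpolation=3) #432x288
c=np.zeros((585,795,3),np.uint8); c[:A.shape[0],:A.shape[1]]=A; c[:B.shape[0],362:362+B.shape[1]]=B
cv2.imwrite("pics/crop1.png",c)
E
```

```text
(no output)
```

View pics/crop1.png

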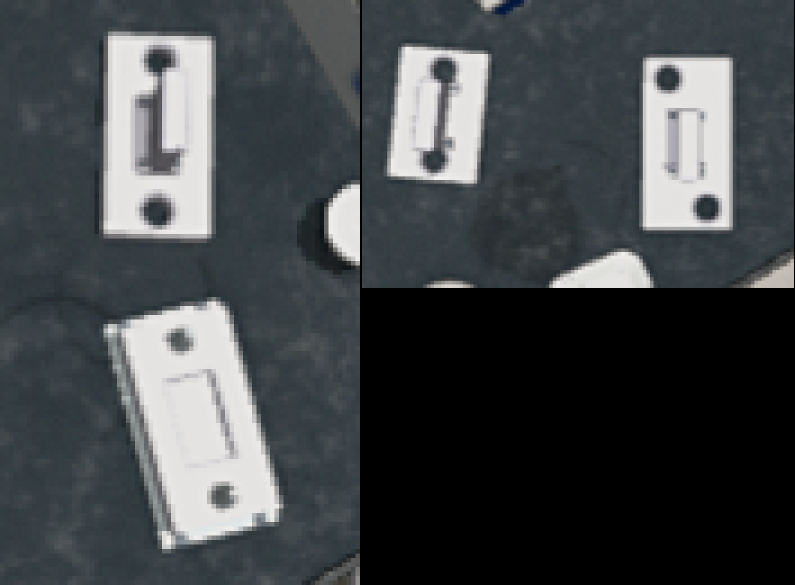

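Crop: the half at (379,145) is the long plate with in-line holes, so it's ours. The one at (252,246) is short and the one at (320,255) is skew. Next I'll compute positions.

```bash
cat >h.py <<'E'
import numpy as np,cv2
from scipy.spatial.transform import Rotation as R
from workcell import env,eyes
def K(f):
    F=200/np.tan(np.radians(f["fovy"]/2)); return np.array([[F,0,f["cx"]],[0,F,f["cy"]],[0,0,1]])
def w(f,px,z):
    u=cv2.undistortPoints(np.array(px,float).reshape(-1,1,2),K(f),f["D"])[:,0]
    d=R.from_euler("xyz",f["attitude"],degrees=True).apply(np.c_[u[:,0],-u[:,1],-np.ones(len(u))])
    return f["eye"]+d*((z-f["eye"][2])/d[:,2])[:,None]
def proj(f,P):
    q=R.from_euler("xyz",f["attitude"],degrees=True).inv().apply(np.atleast_2d(P)-f["eye"])*[1,-1,-1]
    return cv2.projectPoints(q,np.zeros(3),np.zeros(3),K(f),f["D"])[0][:,0]
def tool():
    s=env.state(); return s["ee_pos"],R.from_euler("xyz",s["ee_rot"],degrees=True)
E
python3 - <<'E'
from h import *
np.set_printoptions(precision=1,suppress=True)
f=eyes.grab_frame("top")
c=lambda l:np.array(l)/4.5+[345,115]
for n,l,z in(("plate",[(106,33),(215,35),(213,238),(103,236)],16),("holes",[(160,60),(157,211)],16),("face",[(120,323),(228,303),(278,518),(172,540)],32),("dowel",[(180,340),(222,496)],46)):
    p=w(f,c(l),z)
    v=p[0]-p[-1]; print(n,p[:,:2].tolist() and p.mean(0),np.degrees(np.arctan2(v[1],v[0])),np.linalg.norm(np.diff(p,axis=0),axis=1))
print(env.state()["ee_pos"],env.state()["ee_rot"])
E
```

```text
plate [666.   58.5  16. ] -2.591076783649048 [ 60.1 113.6  59.7]
holes [665.7  59.   16. ] -3.1157575886834423 [84.4]
face [508.2  45.6  32. ] 11.760385264365656 [ 58.5 115.7  56.9]
dowel [508.3  47.7  46. ] 13.17393611462869 [83.2]
[243.1 520.7 213.3] [-179.9   -0.   155. ]
```

Emit:
send_rows:
  targets: "-0.579 -0.24 0 0 0 -22 100;-0.579 -0.24 0 0 0 -22 100;-0.579 -0.24 0 0 0 -22 100;-0.579 -0.24 0 0 0 -22 100;-0.579 -0.24 0 0 0 -22 100;-0.579 -0.24 0 0 0 -22 100;-0.579 -0.24 0 0 0 -22 100;-0.579 -0.24 0 0 0 -22 100;-0.579 -0.24 0 0 0 -22 100;-0.579 -0.24 0 0 0 -22 100;-0.579 -0.24 0 0 0 -22 100;-0.579 -0.24 0 0 0 -22 100"

```text
time_s: 1.15
ee_pos: [575.9, 156.8, 213.8]
ee_rot: [180.0, -0.0, 177.0]
force: [0.9, 1.0, 0.4]
gripper_width: 91.1
gripper_force: 0.0
```

Emit:
send_rows:
  targets: "-0.09 -0.088 0 0 0 0 100;-0.09 -0.088 0 0 0 0 100;-0.09 -0.088 0 0 0 0 100;-0.09 -0.088 0 0 0 0 100;-0.09 -0.088 0 0 0 0 100;-0.09 -0.088 0 0 0 0 100;-0.09 -0.088 0 0 0 0 100"

```text
time_s: 1.73
ee_pos: [659.2, 67.1, 213.9]
ee_rot: [180.0, -0.1, 177.0]
force: [0.2, -0.0, 0.0]
gripper_width: 91.3
gripper_force: 0.0
```

```bash
python3 - <<'E'
from h import *
f=eyes.grab_frame("wrist"); cv2.imwrite("pics/w1.png",f["image"]); print({k:v for k,v in f.items() if k!="image"},env.state()["ee_pos"])
import pickle; pickle.dump(f,open("w1.pkl","wb"))
E
```

```text
{'fovy': 58.711983225460735, 'cx': 313.08382658806124, 'cy': 192.72406240147845, 'D': array([-0.04240145,  0.        ,  0.        ,  0.        ,  0.        ]), 'eye': array([584.19663672,  71.28048975, 385.53184721]), 'attitude': array([-1.55542728e+01, -2.48609721e-02,  8.70549061e+01])} [659.23624118  67.32561555 214.12631892]
```

View pics/w1.png

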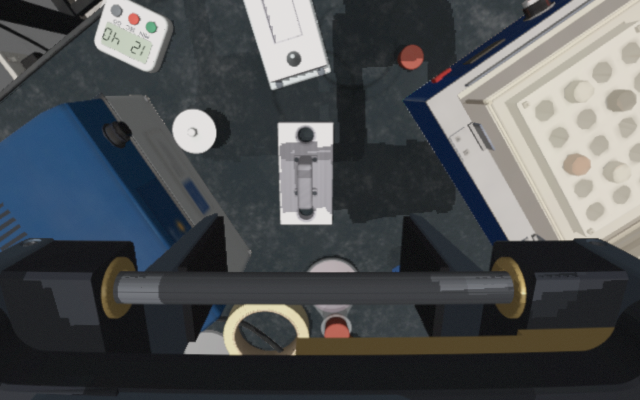

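Wrist view: plate corners at (278,123), (333,123), (333,224) and (279,224), holes at (306,134) and (306,212). The blue box is close on the left, with its base edge from (150,97) to (248,250), so I'll check clearance.

```bash
python3 - <<'E'
from h import *
import pickle; f=pickle.load(open("w1.pkl","rb"))
np.set_printoptions(precision=1,suppress=True)
p=w(f,[(278,123),(333,123),(333,224),(279,224)],16); print(p,p.mean(0))
h=w(f,[(306,134),(306,212)],16); print(h,h.mean(0)); v=h[1]-h[0]; print(np.degrees(np.arctan2(v[1],v[0])))
print("base",w(f,[(150,97),(248,250)],0))
for z in(60,90,120): print(z,w(f,[(75,100),(150,200)],z))
im=f["image"]; cv2.imwrite("pics/c2.png",np.hstack([cv2.resize(im[110:235,265:345],None,fx=4.5,fy=4.5,interpolation=2),cv2.resize(im[90:260,60:260],(420,562))[:562]]) if 0 else cv2.resize(im[80:260,60:345],None,fx=2.8,fy=2.8,interpolation=2))
E
```

```text
[[611.   34.1  16. ]
 [613.9  90.3  16. ]
 [723.9  86.3  16. ]
 [720.9  26.6  16. ]] [667.4  59.3  16. ]
[[623.7  62.1  16. ]
 [708.4  57.3  16. ]] [666.1  59.7  16. ]
-3.246099268286089
base [[ 577.4 -101.1    0. ]
 [ 757.6  -14.5    0. ]]
60 [[ 576.6 -144.    60. ]
 [ 673.9  -90.7   60. ]]
90 [[ 577.3 -124.1   90. ]
 [ 665.6  -75.7   90. ]]
120 [[ 578.  -104.3  120. ]
 [ 657.3  -60.8  120. ]]
```

View pics/c2.png

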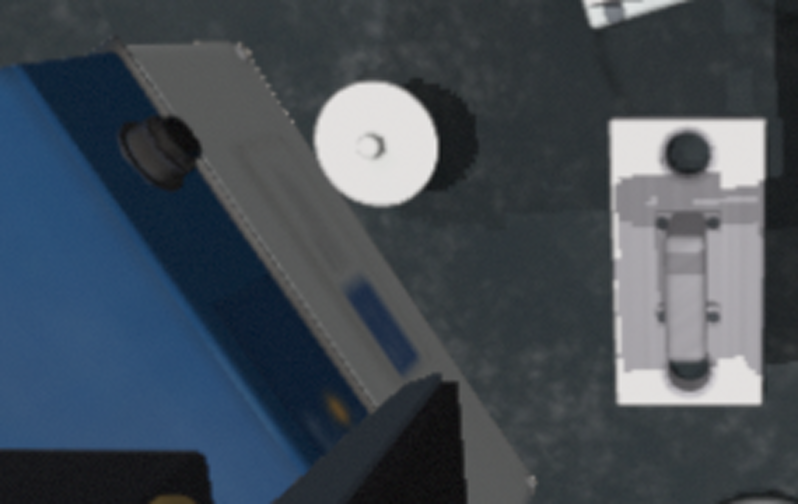

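Emit:
send_rows:
  targets: "-0.0073 -0.0073 0.03 0 0 0 100;-0.0073 -0.0073 0.06 0 0 0 100;-0.0073 -0.0073 0.085 0 0 0 100;-0.0073 -0.0073 0.105 0 0 0 100;-0.0073 -0.0073 0.125 0 0 0 100;-0.0073 -0.0073 0.145 0 0 0 100;-0.0073 -0.0073 0.16 0 0 0 100;-0.0073 -0.0073 0.17 0 0 0 100;-0.0073 -0.0073 0.177 0 0 0 100;-0.0073 -0.0073 0.181 0 0 0 100;-0.0073 -0.0073 0.181 0 0 0 100;-0.0073 -0.0073 0.181 0 0 0 100"

```text
time_s: 2.78
ee_pos: [667.5, 58.6, 33.8]
ee_rot: [180.0, 0.1, 177.0]
force: [0.1, 0.2, 0.5]
gripper_width: 91.3
gripper_force: 0.0
```

Emit:
send_rows:
  targets: "0 0 0 0 0 0 40;0 0 0 0 0 0 20;0 0 0 0 0 0 10;0 0 0 0 0 0 5;0 0 0 0 0 0 0;0 0 0 0 0 0 0;0 0 0 0 0 0 0;0 0 0 0 0 0 0;0 0 0 0 0 0 0;0 0 0 0 0 0 0;0 0 0 0 0 0 0;0 0 0 0 0 0 0"
  grip_force: 30

```text
time_s: 3.78
ee_pos: [667.1, 58.4, 33.0]
ee_rot: [180.0, 0.0, 177.0]
force: [-0.8, 4.9, 0.5]
gripper_width: 14.4
gripper_force: 1.2
```

Emit:
send_rows:
  targets: "0 0 0 0 0 0 0;0 0 0 0 0 0 0;0 0 0 0 0 0 0;0 0 0 0 0 0 0;0 0 -0.003 0 0 0 0;0 0 -0.01 0 0 0 0;0 0 -0.02 0 0 0 0;0 0 -0.035 0 0 0 0;0 0 -0.055 0 0 0 0;0 0 -0.08 0 0 0 0;0 0 -0.1 0 0 0 0;0 0 -0.11 0 0 0 0"
  grip_force: 40

```text
time_s: 4.78
ee_pos: [668.6, 58.4, 147.1]
ee_rot: [180.0, 0.3, 177.0]
force: [0.5, -0.5, -3.1]
gripper_width: 14.2
gripper_force: 40.0
```

Emit:
send_rows:
  targets: "0.01 -0.003 0 0 0 -3 0;0.025 -0.006 0 0 0 -6 0;0.04 -0.009 0 0 0 -9 0;0.055 -0.012 0 0 0 -12 0;0.065 -0.014 0 0 0 -15 0;0.068 -0.015 0 0 0 -15.5 0;0.068 -0.015 0 0 0 -15.5 0;0.068 -0.015 0 0 0 -15.5 0;0.068 -0.015 0 0 0 -15.5 0"

```text
time_s: 5.53
ee_pos: [599.3, 47.0, 143.0]
ee_rot: [-180.0, 0.1, -167.6]
force: [-0.2, -0.5, -3.2]
gripper_width: 13.9
gripper_force: 40.0
```

```bash
python3 - <<'E'
from h import *
f=eyes.grab_frame("wrist"); print(env.state()["ee_pos"],env.state()["ee_rot"])
import pickle; pickle.dump(f,open("w2.pkl","wb"))
cv2.imwrite("pics/w2.png",cv2.resize(f["image"],(800,500)))
E
```

```text
[599.19748167  47.03006828 142.91736989] [-1.79999587e+02  3.88508309e-02 -1.67558305e+02]
```

View pics/w2.png

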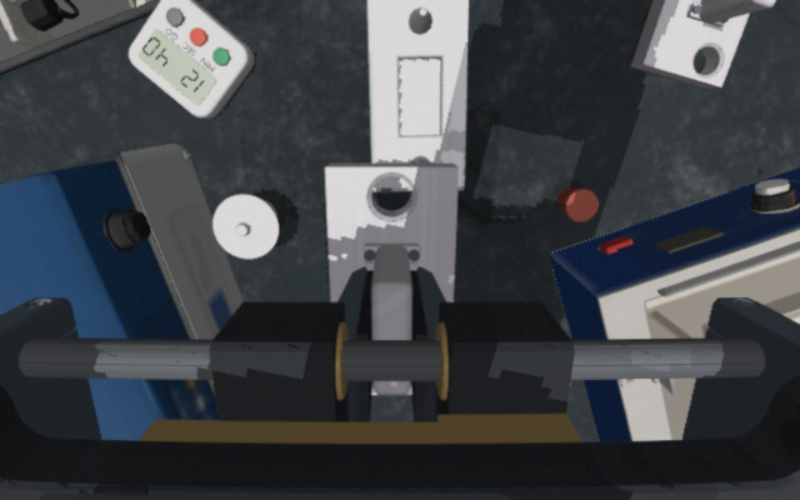

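```bash
python3 - <<'E'
from h import *
import pickle; f=pickle.load(open("w2.pkl","rb"))
np.set_printoptions(precision=1,suppress=True)
s=.8
c=w(f,np.array([(399,57),(441,57),(441,137),(399,137)])*s,32); print("cav",c,c.mean(0)); v=c[2]-c[1]+c[3]-c[0]; print(np.degrees(np.arctan2(v[1],v[0])))
d=w(f,np.array([(369,0),(372,160),(467,0),(466,185)])*s,32); print(d); print([np.degrees(np.arctan2(*(d[i+1]-d[i])[1::-1])) for i in(0,2)])
h=w(f,np.array([(392,195)])*s,126); q=h-[599.2,47,126]; a=np.radians(12.44); print("hole rel plate axes",h,q@np.array([np.cos(a),np.sin(a),0]),q@np.array([-np.sin(a),np.cos(a),0]))
k=w(f,np.array([(326,165),(457,165)])*s,126);q=k-[599.2,47,126];print("corners",q@np.array([np.cos(a),np.sin(a),0]),q@np.array([-np.sin(a),np.cos(a),0]))
# overlay model
best=np.array([508.2,46.7])
im=cv2.resize(f["image"],(1600,1000))
cv2.imwrite("pics/c3.png",cv2.resize(f["image"][0:160,270:390],None,fx=3.7,fy=3.7,interpolation=2))
E
```

```text
cav [[490.9  27.9  32. ]
 [485.5  52.4  32. ]
 [530.9  63.7  32. ]
 [536.5  38.2  32. ]] [510.9  45.5  32. ]
13.339469853000587
[[464.2   4.1  32. ]
 [554.   24.7  32. ]
 [451.8  59.6  32. ]
 [556.5  86.6  32. ]]
[np.float64(12.931157611515843), np.float64(14.459543142326641)]
hole rel plate axes [[557.2  38.2 126. ]] [-42.9] [0.4]
corners [-55.7 -55.7] [-27.4  27.8]
```

View pics/c3.png

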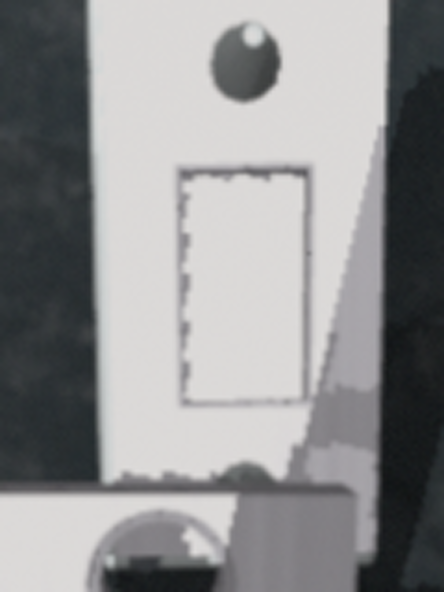

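```bash
python3 - <<'E'
from h import *
import pickle; f=pickle.load(open("w2.pkl","rb"))
np.set_printoptions(precision=1,suppress=True)
C=lambda l:(np.array(l,float)+.5)/3.7-.5+[270,0]
c=w(f,C([(180,165),(311,165),(306,402),(182,404)]),32); v=c[2]-c[1]+c[3]-c[0]; print(c.mean(0),np.degrees(np.arctan2(v[1],v[0])))
m=np.array([508.2,46.7])
t=w(f,C([(254,35)]),60);b=w(f,C([(245,67)]),32)
for a in(12.5,13.3):
    a=np.radians(a);print("centre from tip/base",t[0,:2]+42*np.array([np.cos(a),np.sin(a)]),b[0,:2]+42*np.array([np.cos(a),np.sin(a)]))
d=w(f,C([(88,0),(104,475),(388,0),(378,550)]),32);print(d,[np.degrees(np.arctan2(*(d[i+1]-d[i])[1::-1])) for i in(0,2)])
E
```

```text
[510.1  45.2  32. ] 12.94988668800583
centre from tip/base [510.5  44.6] [510.5  44.7]
centre from tip/base [510.4  45.2] [510.3  45.3]
[[464.2   2.8  32. ]
 [554.   24.8  32. ]
 [451.4  60.2  32. ]
 [556.9  85.9  32. ]] [np.float64(13.797681402054785), np.float64(13.692405702050793)]
```

Emit:
send_rows:
  targets: "0.01 0.002 0 0 0 0 0;0.025 0.005 0 0 0 -0.8 0;0.042 0.008 0 0 0 -0.8 0;0.059 0.012 0 0 0 -0.8 0;0.075 0.015 0 0 0 -0.8 0;0.084 0.017 0 0 0 -0.8 0;0.087 0.0176 0 0 0 -0.8 0;0.087 0.0176 0.01 0 0 -0.8 0;0.087 0.0176 0.022 0 0 -0.8 0;0.087 0.0176 0.034 0 0 -0.8 0;0.087 0.0176 0.042 0 0 -0.8 0;0.087 0.0176 0.042 0 0 -0.8 0"

```text
time_s: 6.58
ee_pos: [509.0, 45.3, 98.7]
ee_rot: [180.0, -0.2, -166.7]
force: [-0.0, -0.3, -3.6]
gripper_width: 13.6
gripper_force: 40.0
```

```bash
python3 - <<'E'
from h import *
f=eyes.grab_frame("wrist"); print(env.state()["ee_pos"],env.state()["ee_rot"])
g=eyes.grab_frame("scene")
a=cv2.resize(f["image"][60:220,240:400],(480,480)); m=proj(g,[[510,45,60]])[0].astype(int); print(m)
b=cv2.resize(g["image"][m[1]-60:m[1]+60,m[0]-40:m[0]+40],(320,480))
cv2.imwrite("pics/c4.png",np.hstack([a,b]))
E
```

```text
[509.58487246  45.30499936  99.75406248] [ 1.79978137e+02 -1.13658305e-01 -1.66730835e+02]
[363 246]
```

View pics/c4.png

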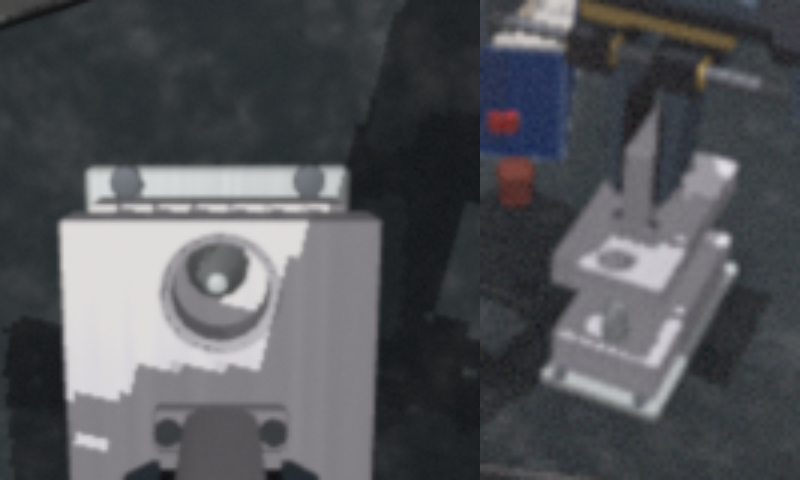

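The dowel tip at (216,282) shows through the hole, whose centre is at (218,292). It's aligned, so I'm lowering.

Emit:
send_rows:
  targets: "0 0 0.004 0 0 0 0;0 0 0.008 0 0 0 0;0 0 0.012 0 0 0 0;0 0 0.016 0 0 0 0;0 0 0.02 0 0 0 0;0 0 0.023 0 0 0 0;0 0 0.026 0 0 0 0;0 0 0.028 0 0 0 0;0 0 0.03 0 0 0 0;0 0 0.03 0 0 0 0"

```text
time_s: 7.52
ee_pos: [509.5, 45.3, 70.6]
ee_rot: [180.0, -0.0, -166.7]
force: [-0.4, -0.0, -2.7]
gripper_width: 14.0
gripper_force: 40.0
```

Emit:
send_rows:
  targets: "0 0 0.0015 0 0 0 0;0 0 0.003 0 0 0 0;0 0 0.004 0 0 0 0;0 0 0.005 0 0 0 0;0 0 0.0055 0 0 0 0;0 0 0.006 0 0 0 0;0 0 0.006 0 0 0 0"

```text
time_s: 8.1
ee_pos: [509.7, 45.3, 64.9]
ee_rot: [180.0, 0.0, -166.7]
force: [-0.3, 0.4, -2.7]
gripper_width: 13.9
gripper_force: 40.0
```

Emit:
send_rows:
  targets: "0 0 0.0005 0 0 0 0;0 0 0.001 0 0 0 0;0 0 0.001 0 0 0 0;0 0 0.001 0 0 0 0"

```text
time_s: 8.43
ee_pos: [509.7, 45.4, 64.8]
ee_rot: [-180.0, 0.0, -166.7]
force: [-1.7, -0.4, 5.9]
gripper_width: 14.0
gripper_force: 40.0
```

Emit:
send_rows:
  targets: "0 0 0 0 0 0 18;0 0 0 0 0 0 22;0 0 0 0 0 0 30;0 0 0 0 0 0 40;0 0 0 0 0 0 50;0 0 0 0 0 0 50;0 0 0 0 0 0 50;0 0 -0.005 0 0 0 50;0 0 -0.015 0 0 0 50;0 0 -0.03 0 0 0 50;0 0 -0.05 0 0 0 50;0 0 -0.075 0 0 0 50"

```text
time_s: 9.43
ee_pos: [508.9, 45.3, 139.7]
ee_rot: [180.0, -0.1, -166.7]
force: [0.7, -0.1, 0.6]
gripper_width: 45.8
gripper_force: 0.0
```

Emit:
send_rows:
  targets: "-0.02 0 -0.03 0 0 0 50;-0.04 0 -0.05 0 0 0 50;-0.04 0 -0.05 0 0 0 50;-0.04 0 -0.05 0 0 0 50;-0.04 0 -0.05 0 0 0 50"

```text
time_s: 9.85
ee_pos: [547.4, 54.4, 188.6]
ee_rot: [180.0, -0.1, -166.7]
force: [-0.1, -0.8, -1.5]
gripper_width: 45.5
gripper_force: 0.0
```

```bash
python3 - <<'E'
from h import *
f=eyes.grab_frame("wrist"); print(env.state()["ee_pos"])
g=eyes.grab_frame("scene")
a=cv2.resize(f["image"][0:240,220:420],(400,480)); m=[363,246]
b=cv2.resize(g["image"][m[1]-60:m[1]+60,m[0]-50:m[0]+50],(400,480))
cv2.imwrite("pics/c5.png",np.hstack([a,b]))
E
```

```text
[546.99168919  54.32159399 188.02267878]
```

View pics/c5.png

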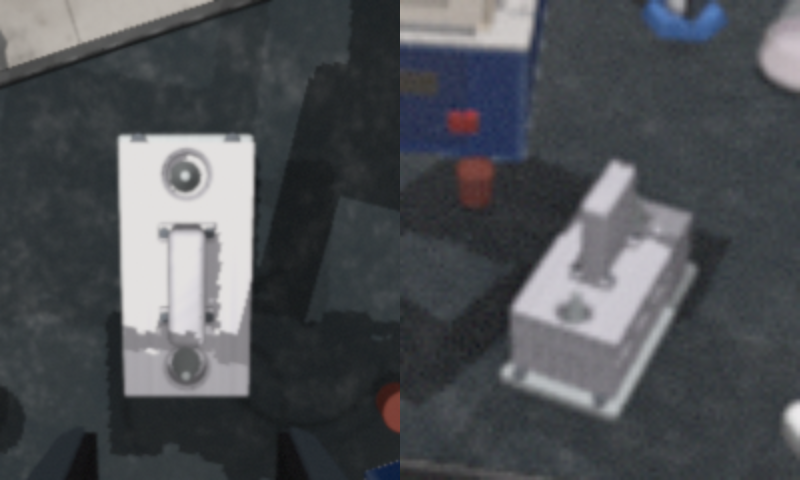

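The top half lies flat and flush on the lower half. Dowels show through both holes, at (187,174) and (187,365), and the gripper is clear.

```bash
python3 -c "
from workcell import env
print(env.job_done())"
```

```text
the job is handed in; nothing more can be done
None
```

The mould's own top half is flat and fully home over both dowels and released, the other two top halves were not touched, and the job was handed in at about 10 s; the hand-in returned no verdict.

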